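Slide the marked bar under the drill bit

TASK

On the plywood base of the small drill stand lie two flat aluminium bars. Slide the longer one, the bar with the dark cross near its square end, along the base until the cross sits right under the point of the drill bit, then let go and leave it lying flat. Keep it down on the base all the way rather than lifting it, do not bump the drill, and leave the shorter bar, which is already drilled, where it is.

Things in the scene. Friction and masses are not known exactly. Their poses are not given: they have to be found in the camera images.
- work_bar: The work: loose flat aluminium bar, 160 mm long (x), 34 wide (y), 14 thick, 0.16-0.28 kg, no holes. The +x end is square and bears a dark cross on top; the -x end is half round. Origin: centre of the underside, x along the bar to the cross, z up. It lies on the plywood base, cross end away from the robot within 20 degrees (the round end may overhang), and can be gripped across its width.
- cross_mark (a point): Centre of the cross on the upper face of the work bar, 58 mm from the bar's origin along +x and 14 mm above its underside (22 mm from the square end). The cross is 28 mm from arm tip to arm tip, with strokes 3 mm wide.
- drill: Small grey drill fixed in its stand, pointing straight down, switched off. Origin: the point of the bit, 54 mm above the bench and 25 mm above a bar on the base. Bit 4 mm thick; chuck 18 mm across from 24 mm above the point; motor 32 mm across (clamp ring 42), to 150 mm above the point. Axes as the stand's.
- done_bar: Bystander: loose shorter aluminium bar, 114 mm long (x), 34 wide, 14 thick, both ends square, a 14 mm through hole near each end, no cross. Origin: centre of the underside, x along the bar. It lies on the base about 190 mm to the left or right of the work bar.
- drill_stand: Fixed stand: plywood base 300 mm (x) by 320 (y), 15 thick. Origin: centre of the base's underside, on the bench; x towards its rear, z up. The bit hangs 45 mm behind the centre, the column (20 mm thick, foot 56, 215 high) stands 115 mm behind it; a thin feed lever sticks out to -y, 85 mm behind it. A solder spool and a side cutter lie in the rear corners.

How it is judged:
By the outcome, as a careful person would: the job done as asked, in the order asked, and still so for the second after the job is handed in, with the robot touching nothing.
It also fails if it takes over 32 s, if anything falls off the work surface, if the arm or the gripper's body presses on something with over 40 N, if the wrist force passes 120 N, or if a joint passes its speed limit or range.

ROBOT

A 7-joint arm with a two-finger parallel gripper is mounted at the origin on a cart in front of the work surface, level with it; the furniture and walls round the work are solid. World frame = base frame: x ahead of the robot, y to its left, z up, the work surface at z = 0. Lengths are in m, angles in rad, forces in N, time in s.
With the tool pointing down it reaches from about 0.425 to 0.825 m from the base axis. Payload 3.6 kg.
Tool frame: the origin (TCP) lies between the finger pads; the fingertips stand 11 mm ahead of it and the grasp point (between the pads) lies 8 mm behind it; z points along the fingers, y is the line along which they close (so a half turn about z gives the same grasp; the last joint's range is limited). The gripper opens to 93 mm and grips with 3 to 60 N. Pads are 15 mm wide; open, the fingers measure 128 mm over their backs; the gripper's body (75 mm by 188 mm) begins 65 mm behind the grasp point.
Start: joints at [1.188, 0.615, -0.013, 1.423, 0.008, 1.103, -0.04], TCP at [0.227, -0.609, 0.196] pointing down, gripper open.
Joint ranges: [-3.12, 3.12], [-0.3, 2.06], [-1.34, 1.32], [0.26, 2.42], [-1.36, 4.5], [0.01, 1.98], [-2.84, 2.84]. Speed limits (rad/s): [2.79, 2.79, 3.14, 3.14, 3.14, 3.14, 3.14].

INTERFACE

Orientations are given as a 3x3 rotation matrix whose columns are the frame's x, y, z axes.
In Python, from cell import ctrl, viewer gives the robot as it stands.
- The arm moves only by the tool arm_command, never from a script. Its argument "motion" is a list of rows, each a list of 2 entries, a list of its own where there are three numbers: the shift along the tool's x, y, z in m, then the turn about the tool's z in degrees. A call has 1 to 12 rows; each row shifts and turns the commanded pose from where the row before left it, along the tool's axes as they then stand; what a row does not reach is not made up. A row lasts 1/10 s, in which the tool goes at most 50 mm and 8.59 degrees, less where a joint would pass 70% of its speed; a pose out of reach is approached as far as the arm can. A call with a gripper value outside its range is refused whole. "grip" is the finger opening in m, from 0 to 0.093, set as the call begins (left out, the last holds). The fingers move at their own pace and stop on an object; the grip force is fixed at half the most. Time passes only in rows, so rows that do not move let the fingers close. It gives the time, the measured TCP pose, the force, the opening and the grip force at its end, in the units of the state.
- ctrl.get_state(): the state, without advancing time (a new reading comes with each control period).
- viewer.camera(name): name is "side" or "top" or "wrist"; returns a dict with "frame" (480x640x3 uint8, blue, green, red), "K" (3x3 intrinsics, pixels), "origin" and "orientation" of the camera in the world; the wrist camera has in their place "T_tool_cam" (4x4, takes a point from camera to tool coordinates, whose origin is the TCP and whose axes are the flange's). Camera axes: x right, y down, z forward; pixel columns grow to the right and rows downward; lengths in m; the calibration is good to about 2 mm. A picture is of the moment at which its call begins: read the wrist's pose just before it. There is no depth.
- ctrl.hand_in(): hands the job in; it is judged then, once.
Trained networks look in the newest picture that a camera, given by its name, has taken for a name from the list of things; names that differ only in an ending like _2 or _b are one class to them, and where a whole thing is asked for, a point or a joint stands for the part that bears it (a point fixed in the world has none). Each returns a list of dicts, best first, with "score" (0 to 1); they miss things now and then, are a little off and sometimes report something else, mostly with a low value. They report only what shows in the picture. A call takes as long as a camera call.
- viewer.look_for(camera, target): "extent" ([left, top, right, bottom] in pixels, round what is visible of it).
- viewer.place_of(camera, target): "point" ([column, row] in pixels: a listed point, or the origin of a listed thing).
The state is a dict: "time": time; "joints": joint angles; "qvel": joint speeds; "effort": joint torques, N m; "eef_pos": TCP position; "ee_rot": TCP orientation; "ft_force": force on the tool from outside, world axes, zero at the start; "torque": the same for the moment, N m; "finger_gap": opening from 0.0 (shut) to 1.0 (fully open); "finger_force": force on a finger pad.
Only numpy, scipy, OpenCV 4.12 (cv2) and the standard library are available. Lean on these libraries where they do the work, as an engineer would, in place of code of your own. Each camera call takes 0.05 s, during which the arm holds its last target. There are 200 camera calls.

## Working session

There is one attempt and no reset: what is moved stays moved. The work goes in short steps, Python scripts to look and compute and a tool call to move; the robot and the scene stay as the last step left them, time stands still between calls to the robot, and variables do not carry over. Pictures are saved under pics/ and viewed, at most 10 in all, crops included, and the job is handed in when it is done.

Besides the shell and the picture viewer there is one more tool, called after "Emit:" in YAML: its name, and indented under it one key for each argument. arm_command: Moves the arm, as the interface text tells. Its arguments: {"type":"object","properties":{"motion":{"type":"array","items":{"type":"array"}},"grip":{"type":"number"}},"required":["motion"]}

```bash
mkdir -p pics
cat > h.py <<'E'
import numpy as np, cv2
from cell import ctrl, viewer
def cam(n):
    s=ctrl.get_state(); c=viewer.camera(n)
    if n=="wrist":
        T=np.array(c["T_tool_cam"]);R=np.array(s["ee_rot"]);c["orientation"]=R@T[:3,:3];c["origin"]=R@T[:3,3]+np.array(s["eef_pos"])
    return c
def ray(c,p):
    d=np.array(c["orientation"])@np.linalg.inv(np.array(c["K"]))@[p[0],p[1],1]; return np.array(c["origin"]),d
def onz(c,p,z):
    o,d=ray(c,p); return o+d*(z-o[2])/d[2]
def proj(c,P):
    q=np.array(c["K"])@(np.array(c["orientation"]).T@(np.array(P)-np.array(c["origin"]))); return q[:2]/q[2]
E
python3 - <<'E'
from h import *
ims=[]
np.set_printoptions(precision=4,suppress=True)
Z=dict(work_bar=.015,cross_mark=.029,drill=.054,done_bar=.015,drill_stand=0)
rays=[]
for n in("top","side"):
    c=cam(n);cv2.imwrite(f"pics/{n}1.png",c["frame"]);print(n,np.array(c["origin"]))
    for t in Z:
        for r in viewer.place_of(n,t)[:2]: print(n,t,r["score"],np.array(r["point"]),onz(c,r["point"],Z[t]))
    for r in viewer.look_for(n,"work_bar")[:1]+viewer.look_for(n,"done_bar")[:1]:print(r)
s=ctrl.get_state();print(s["eef_pos"],s["ee_rot"],s["time"])
E
```

```text
top [0.4421 0.1326 0.8893]
top work_bar 0.64 [425.9 284.7] [ 0.5123 -0.0318  0.015 ]
top cross_mark 0.79 [430.2 252.6] [ 0.5652 -0.0394  0.029 ]
top drill 0.8 [360.4 210.8] [0.6345 0.0775 0.054 ]
top done_bar 0.67 [308.6 301.8] [0.4876 0.1678 0.015 ]
top drill_stand 0.73 [365.1 239.6] [0.5949 0.0674 0.    ]
{'extent': [418.0, 239.1, 442.0, 336.5], 'score': 0.67}
{'extent': [296.6, 262.0, 322.4, 334.6], 'score': 0.72}
side [ 0.2564 -0.5594  0.4504]
side work_bar 0.69 [336.9 318.4] [ 0.5051 -0.042   0.015 ]
side work_bar 0.63 [355.3 280. ] [0.5787 0.0406 0.015 ]
side cross_mark 0.71 [373.  295.8] [ 0.5724 -0.0303  0.029 ]
side drill 0.91 [378.2 243.6] [0.6406 0.0748 0.054 ]
side done_bar 0.96 [277.9 260.8] [0.4812 0.1563 0.015 ]
side drill_stand 0.96 [358.2 278.5] [0.5967 0.0634 0.    ]
side drill_stand 0.33 [280.5 260. ] [0.4944 0.1817 0.    ]
{'extent': [284.8, 295.0, 389.9, 334.1], 'score': 0.7}
{'extent': [248.5, 243.1, 315.9, 266.5], 'score': 0.69}
[ 0.2271 -0.609   0.1958] [[ 0.937   0.3493  0.0001]
 [ 0.3493 -0.937   0.    ]
 [ 0.0001  0.     -1.    ]] 0.8
```

View pics/top1.png

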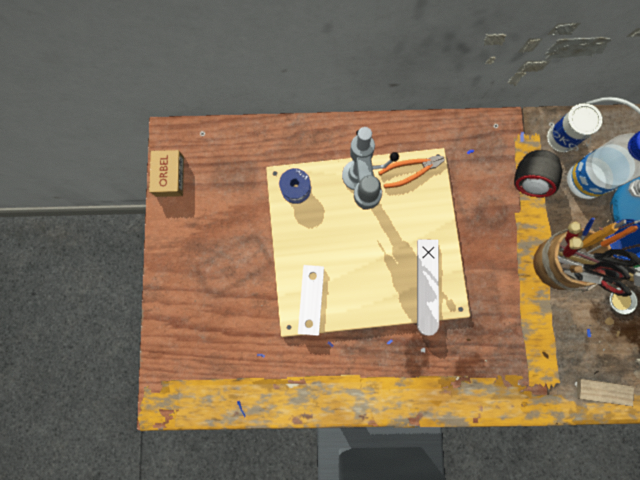

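View pics/side1.png

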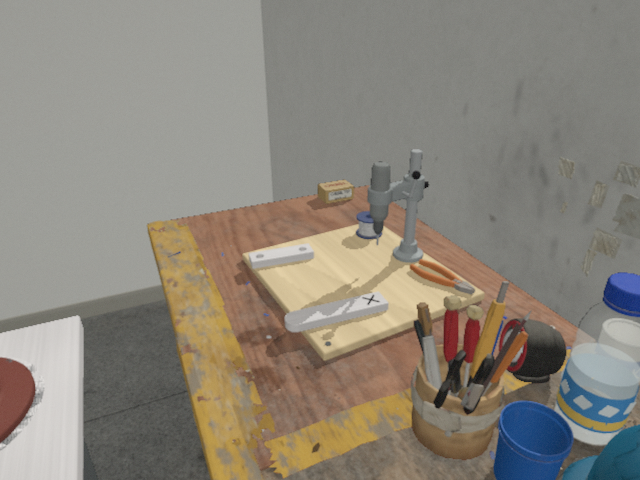

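The top view shows the work bar at about (428,288), with its cross at (428,252). The done bar is at (311,300) and the drill motor at (368,188), hiding the bit. In the side view the bit point is near (378,243) and the cross near (371,299).

Run:
```python
from h import *
np.set_printoptions(precision=4,suppress=True)
from scipy.optimize import least_squares
T=cam("top");S=cam("side")
def tri(a,b):
    A=[];B=[]
    for c,p in((T,a),(S,b)):
        o,d=ray(c,p);d/=np.linalg.norm(d);M=np.eye(3)-np.outer(d,d);A.append(M);B.append(M@o)
    return np.linalg.lstsq(np.vstack(A),np.hstack(B),rcond=None)[0]
print("drill",tri([360.4,210.8],[378.2,243.6]),"cross",tri([429,252.6],[372,297]))
f=T["frame"];h=cv2.cvtColor(f,cv2.COLOR_BGR2HSV)
m=((h[...,1]<40)&(h[...,2]>150)).astype(np.uint8)
n,l,st,ce=cv2.connectedComponentsWithStats(m)
for i in range(1,n):
    if 400<st[i,4]<4000 and 280<st[i,0]<460:
        pts=np.array([onz(T,p,.029)[:2] for p in np.argwhere(l==i)[:,::-1]])
        r=cv2.minAreaRect((pts*1000).astype(np.float32));e=np.linalg.eigh(np.cov(pts.T))[1][:,1]
        print(st[i],r,np.degrees(np.arctan2(e[1],e[0])))
b=[[267,167],[443,150],[469,316],[281,336]]
P=np.array([onz(T,p,.015) for p in b]);print(P,P.mean(0))
x=(P[0]+P[1]-P[2]-P[3]);x/=np.linalg.norm(x);print("yaw",np.degrees(np.arctan2(x[1],x[0])),"bit",P.mean(0)+.045*x)
```

```text
drill [0.6377 0.0761 0.0533] cross [ 0.5656 -0.037   0.0327]
[ 417  239   22   96 1916] ((509.0919189453125, -31.92778778076172), (35.29058074951172, 158.33087158203125), 87.04588317871094) 177.38549373659072
[ 298  265   26   71 1362] ((490.8117980957031, 163.9356689453125), (35.12445068359375, 115.27741241455078), 84.59490203857422) 174.61406137612423
[[ 0.7272  0.238   0.015 ]
 [ 0.7505 -0.0751  0.015 ]
 [ 0.4584 -0.1009  0.015 ]
 [ 0.4315  0.215   0.015 ]] [0.5919 0.0693 0.015 ]
yaw 4.745825424461788 bit [0.6367 0.073  0.015 ]
```

Emit:
arm_command:
  motion:
    - [[0, 0, -0.04], 0]
    - [[0, -0.02, -0.04], 0]
    - [[0.0, -0.048, 0], 0]
    - [[0.0, -0.048, 0], 0]
    - [[0.0, -0.048, 0], 0]
    - [[0, -0.048, 0], 0]
  grip: 0.07

```text
time: 1.5
eef_pos: [0.1523, -0.4086, 0.2759]
ee_rot: [[0.937, 0.349, 0.0], [0.349, -0.937, -0.001], [0.0, 0.001, -1.0]]
ft_force: [-0.1, 1.1, 0.6]
finger_gap: 0.755
finger_force: 0.0
```

Emit:
arm_command:
  motion:
    - [[0.042, -0.006, 0], 0]
    - [[0.042, -0.006, 0], 0]
    - [[0.042, -0.006, 0], 0]
    - [[0.042, -0.006, 0], 0]
    - [[0.033, -0.028, 0], 0]
    - [[0.033, -0.028, 0], 0]
    - [[0.033, -0.028, 0], 0]
    - [[0.033, -0.028, 0], 0]
    - [[0.033, -0.028, 0], 0]
    - [[0.033, -0.028, 0], 0]
    - [[0.033, -0.028, 0], 0]
    - [[0.033, -0.028, 0], 0]

```text
time: 2.7
eef_pos: [0.4718, -0.0257, 0.2761]
ee_rot: [[0.937, 0.349, 0.001], [0.349, -0.937, -0.0], [0.001, 0.001, -1.0]]
ft_force: [0.1, -0.7, 0.4]
finger_gap: 0.754
finger_force: 0.0
```

Emit:
arm_command:
  motion:
    - [[0, 0, 0.03], 8]
    - [[0, 0, 0.03], 8]
    - [[0, 0, 0.0], 7.2]
    - [[0, 0, 0], 0]
    - [[0, 0, 0], 0]

```text
time: 3.2
eef_pos: [0.4717, -0.027, 0.2163]
ee_rot: [[0.999, -0.045, 0.001], [-0.045, -0.999, -0.0], [0.001, -0.0, -1.0]]
ft_force: [-0.1, -0.5, 0.2]
finger_gap: 0.751
finger_force: 0.0
```

```bash
cat > look.py <<'E'
from h import *
import sys
np.set_printoptions(precision=4,suppress=True)
c=cam("wrist");cv2.imwrite(f"pics/{sys.argv[1]}.png",c["frame"])
s=ctrl.get_state();p=np.array(s["eef_pos"]);R=np.array(s["ee_rot"])
print(s["time"],p,np.degrees(np.arctan2(R[1,0],R[0,0])),"cam",c["origin"])
for t,z in dict(work_bar=.015,cross_mark=.029,drill=.054).items():
    for r in viewer.place_of("wrist",t)[:1]:
        w=onz(c,r["point"],z);print(t,r["score"],np.array(r["point"]),w,"tool",R.T@(w-p))
h=cv2.cvtColor(c["frame"],cv2.COLOR_BGR2HSV)
m=((h[...,1]<40)&(h[...,2]>150)).astype(np.uint8)
n,l,st,ce=cv2.connectedComponentsWithStats(m)
for i in range(1,n):
    if st[i,4]>3000:
        pts=np.array([onz(c,q,.029)[:2] for q in np.argwhere(l==i)[::7,::-1]])
        print(st[i],cv2.minAreaRect((pts*1000).astype(np.float32)))
E
python3 look.py w1
```

```text
3.25 [ 0.4718 -0.0271  0.2165] -2.6320516983049758 cam [ 0.5446 -0.0315  0.4051]
work_bar 0.61 [316.2 180.5] [ 0.512  -0.0295  0.015 ] tool [0.04   0.0007 0.2016]
cross_mark 0.88 [319.7 123.8] [ 0.5681 -0.0356  0.029 ] tool [0.0963 0.0042 0.1877]
drill 0.96 [191.4  41.1] [0.64   0.0731 0.054 ] tool [ 0.1632 -0.1078  0.1628]
[ 112  152   41  109 3076] ((493.5168762207031, 162.73770141601562), (32.838253021240234, 113.22632598876953), 84.47352600097656)
```

View pics/w1.png

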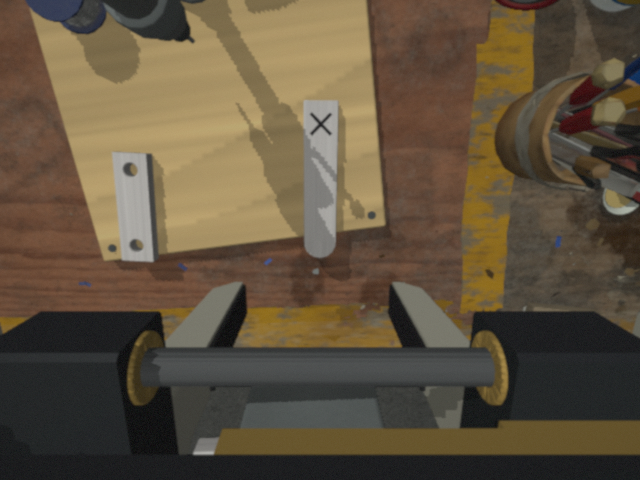

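The wrist view puts the cross at (320,124), the bit point at (191,41) and the bar's round end at (319,257). The bar is aligned with the tool. I'll check the last joint, because the wrist camera sits ahead of the tool on the drill side.

Run:
```python
from h import *
print(np.round(ctrl.get_state()["joints"],3)); c=cam("wrist");print(np.round(c["T_tool_cam"],3))
f=c["frame"][85:275,290:350];h=cv2.cvtColor(f,cv2.COLOR_BGR2HSV)
# bar edges per row, by saturation
E=[]
for r in list(range(100,112,2))+list(range(140,246,6)):
    s=(cv2.cvtColor(c["frame"],cv2.COLOR_BGR2HSV)[r,285:355,1]<60);k=np.flatnonzero(s)
    if len(k): E.append((r,285+k[0],285+k[-1]))
print(E)
```

```text
[ 0.213  0.328 -0.27   1.882  0.106  0.944 -1.723]
[[-0.001 -0.966 -0.26   0.073]
 [ 1.    -0.001  0.001  0.001]
 [-0.001 -0.26   0.966 -0.189]
 [ 0.     0.     0.     1.   ]]
[(100, np.int64(303), np.int64(336)), (102, np.int64(303), np.int64(337)), (104, np.int64(303), np.int64(337)), (106, np.int64(303), np.int64(337)), (108, np.int64(303), np.int64(337)), (110, np.int64(303), np.int64(337)), (140, np.int64(303), np.int64(337)), (146, np.int64(303), np.int64(337)), (152, np.int64(303), np.int64(336)), (158, np.int64(303), np.int64(337)), (164, np.int64(303), np.int64(336)), (170, np.int64(303), np.int64(336)), (176, np.int64(303), np.int64(336)), (182, np.int64(303), np.int64(336)), (188, np.int64(303), np.int64(336)), (194, np.int64(303), np.int64(336)), (200, np.int64(303), np.int64(336)), (206, np.int64(304), np.int64(335)), (212, np.int64(304), np.int64(335)), (218, np.int64(304), np.int64(335)), (224, np.int64(304), np.int64(335)), (230, np.int64(304), np.int64(335)), (236, np.int64(303), np.int64(335)), (242, np.int64(304), np.int64(335))]
```

Emit:
arm_command:
  motion:
    - [[0, 0.004, 0], -8.5]
    - [[0, 0, 0], -8.5]
    - [[0, 0, 0], -8.5]
    - [[0, 0, 0], -8.5]
    - [[0, 0, 0], -8.5]
    - [[0, 0, 0], -8.5]
    - [[0, 0, 0], -8.5]
    - [[0, 0, 0], -8.5]
    - [[0, 0, 0], -8.5]
    - [[0, 0, 0], -8.5]
    - [[0, 0, 0], -8.5]

```text
time: 4.55
eef_pos: [0.4711, -0.0313, 0.2161]
ee_rot: [[-0.019, 1.0, 0.001], [1.0, 0.019, -0.0], [-0.0, 0.001, -1.0]]
ft_force: [0.2, 0.5, -0.2]
finger_gap: 0.752
finger_force: 0.0
```

Emit:
arm_command:
  motion:
    - [[0, 0, 0], -8.5]
    - [[0, 0, 0], -8.5]
    - [[0, 0, 0], -8.5]
    - [[0, 0, 0], -8.5]
    - [[0, 0, 0], -8.5]
    - [[0, 0, 0], -8.5]
    - [[0, 0, 0], -8.5]
    - [[0, 0, 0], -8.5]
    - [[0, 0, 0], -8.5]
    - [[0, 0, 0], -5]
    - [[0, 0, 0], -5]
    - [[0, 0, 0], 0]

```text
time: 5.75
eef_pos: [0.4711, -0.0315, 0.2158]
ee_rot: [[-0.999, 0.049, 0.0], [0.049, 0.999, 0.0], [-0.0, 0.0, -1.0]]
ft_force: [-0.1, -0.9, -0.2]
finger_gap: 0.755
finger_force: 0.0
```

Emit:
arm_command:
  motion:
    - [[0, 0, 0.04], 0]
    - [[0, 0, 0.04], 0]
    - [[0, 0, 0.04], 0]
    - [[0, 0, 0.03], 0]
    - [[0, 0, 0.02], 0]
    - [[0, 0, 0.01], 0]
    - [[0, 0, 0.007], 0]
    - [[0, 0, 0], 0]
    - [[0, 0, 0], 0]

```text
time: 6.65
eef_pos: [0.4717, -0.031, 0.0296]
ee_rot: [[-0.999, 0.049, 0.002], [0.049, 0.999, -0.0], [-0.002, 0.0, -1.0]]
ft_force: [0.3, 0.1, -0.8]
finger_gap: 0.75
finger_force: 0.0
```

Emit:
arm_command:
  motion:
    - [[0, 0, 0], 0]
    - [[0, 0, 0], 0]
    - [[0, 0, 0], 0]
    - [[0, 0, 0], 0]
    - [[0, 0, 0], 0]
    - [[0, 0, 0], 0]
  grip: 0.02

```text
time: 7.25
eef_pos: [0.4709, -0.0311, 0.0288]
ee_rot: [[-0.999, 0.048, -0.0], [0.048, 0.999, 0.0], [0.0, 0.0, -1.0]]
ft_force: [-1.1, 0.3, -0.5]
finger_gap: 0.282
finger_force: 0.0
```

```bash
cat > side.py <<'E'
from h import *
import sys
np.set_printoptions(precision=4,suppress=True)
s=ctrl.get_state();p=np.array(s["eef_pos"]);R=np.array(s["ee_rot"])
print(s["time"],p,np.degrees(np.arctan2(-R[1,0],-R[0,0])),s["ft_force"],s["finger_gap"])
for n in("side","top"):
    c=cam(n);f=c["frame"];cv2.imwrite(f"pics/{n}_{sys.argv[1]}.png",f)
    W={}
    for t,z in dict(cross_mark=.029,drill=.054,work_bar=.015).items():
        for r in viewer.place_of(n,t)[:1]:
            W[t]=w=onz(c,r["point"],z);print(n,t,r["score"],np.array(r["point"]),w)
    if "drill" in W and "cross_mark" in W: print("need world",(W["drill"]-W["cross_mark"]),"tool",R.T@(W["drill"]-W["cross_mark"]))
    if n=="side":
        x,y=340,210;cv2.imwrite(f"pics/crop_{sys.argv[1]}.png",cv2.resize(f[y:y+120,x-60:x+100],None,fx=5,fy=5,interpolation=cv2.INTER_CUBIC))
E
python3 side.py g
```

```text
7.25 [ 0.4709 -0.0311  0.0288] -2.7587335559408523 [-1.0724  0.3023 -0.5113] 0.28168182092008254
side cross_mark 0.55 [373.5 295.6] [ 0.5734 -0.0302  0.029 ]
side drill 0.68 [378.1 245.1] [0.6377 0.0701 0.054 ]
side work_bar 0.78 [338. 319.] [ 0.5059 -0.044   0.015 ]
need world [0.0643 0.1003 0.025 ] tool [-0.0594  0.1033 -0.025 ]
top cross_mark 0.67 [429.6 254.4] [ 0.5621 -0.0382  0.029 ]
top drill 0.94 [361.2 212.4] [0.6318 0.0762 0.054 ]
top work_bar 0.97 [427.3 286.3] [ 0.5096 -0.034   0.015 ]
need world [0.0696 0.1144 0.025 ] tool [-0.064   0.1177 -0.025 ]
```

Run:
```python
import cv2
f=cv2.imread("pics/side_g.png")[200:360,230:430]
cv2.imwrite("pics/sg.png",cv2.resize(f,None,fx=3.7,fy=3.7,interpolation=cv2.INTER_CUBIC))
```

```text
(no output)
```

View pics/sg.png

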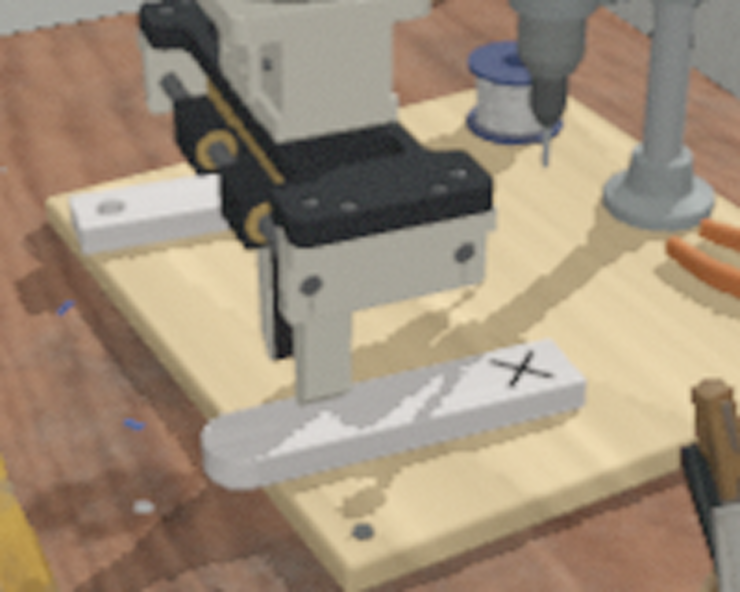

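The crop shows the fingers closed above the bar instead of beside it, with the near fingertip at about (325,400) on the bar's top face. I'll work out the actual tip height.

Run:
```python
from h import *
np.set_printoptions(precision=4,suppress=True)
s=ctrl.get_state();print(s["finger_gap"],s["eef_pos"])
c=cam("side")
for z in(.01,.018,.029,.04,.05): print(z,onz(c,(317.8,308),z))
for P in([.4709,-.044,.018],[.4709,-.044,.03],[.478,-.05,.018],[.464,-.05,.018]): print(P,proj(c,P))
# bar: corners expected if centre (.510,-.0325) yaw -2.8, top
a=np.radians(-2.8);u=np.array([np.cos(a),np.sin(a)]);v=np.array([-u[1],u[0]])
for x,y in((80,17),(80,-17),(-38,17),(-38,-17),(58,0)):
    q=np.array([.510,-.0325])+u*x/1000+v*y/1000
    for z in(.029,.015): r=proj(c,[*q,z]);print(x,y,z,r,"crop",(r-[230,200])*3.7)
```

```text
0.21426680759323252 [ 0.471  -0.0311  0.0288]
0.01 [0.4922 0.0003 0.01  ]
0.018 [ 0.488  -0.0099  0.018 ]
0.029 [ 0.4821 -0.0239  0.029 ]
0.04 [ 0.4762 -0.0379  0.04  ]
0.05 [ 0.4708 -0.0506  0.05  ]
[0.4709, -0.044, 0.018] [316.3558 323.4834]
[0.4709, -0.044, 0.03] [316.2314 316.8312]
[0.478, -0.05, 0.018] [322.4694 324.5498]
[0.464, -0.05, 0.018] [313.6074 327.0707]
80 17 0.029 [379.7733 289.4511] crop [554.1612 330.969 ]
80 17 0.015 [379.3597 296.7921] crop [552.6309 358.1309]
80 -17 0.029 [390.0419 301.0341] crop [592.1552 373.8262]
80 -17 0.015 [389.5208 308.5534] crop [590.2269 401.6474]
-38 17 0.029 [309.475  305.8439] crop [294.0577 391.6224]
-38 17 0.015 [309.676  313.4178] crop [294.8011 419.6459]
-38 -17 0.029 [317.434  318.7278] crop [323.5056 439.2929]
-38 -17 0.015 [317.5681 326.4867] crop [324.0019 468.0008]
58 0 0.029 [372.0467 298.1744] crop [525.5726 363.2453]
58 0 0.015 [371.6896 305.6472] crop [524.2517 390.8948]
```

Run:
```python
from h import *
np.set_printoptions(precision=4,suppress=True)
t=cv2.imread("pics/top_g.png")[220:360,270:470]
w=cam("wrist")["frame"]
cv2.imwrite("pics/tw.png",np.hstack([cv2.resize(t,(429,300),interpolation=cv2.INTER_CUBIC),cv2.resize(w,(371,300))]))
c=cam("top");
for P in([.471,-.031,.04],[.471,-.031,.1],[.471,.063,.102],[.471,-.125,.102]): print(P,(proj(c,P)-[270,220])*429/200)
```

```text
[0.471, -0.031, 0.04] [342.3272 190.2605]
[0.471, -0.031, 0.1] [358.5219 187.0214]
[0.471, 0.063, 0.102] [225.9548 189.6223]
[0.471, -0.125, 0.102] [492.7851 184.1768]
```

View pics/tw.png

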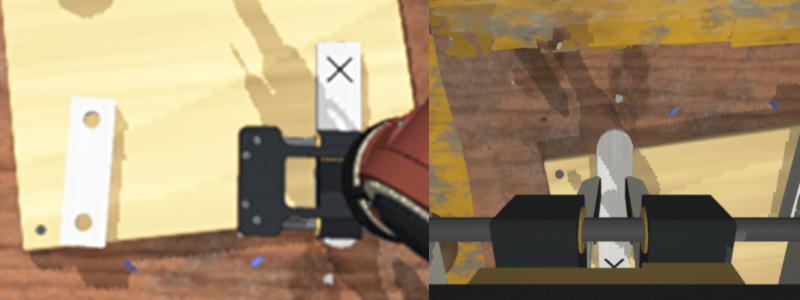

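Top view: the bar is unmoved. Wrist view: the fingers are centred over it. Closing freely to 20 mm proves the tips are above z=0.029, so lowering about 10 mm is safe. I'll open, lower in small steps and watch the force.

Emit:
arm_command:
  motion:
    - [[0, 0, 0], 0]
    - [[0, 0, 0], 0]
    - [[0, 0, 0], 0]
    - [[0, 0, 0], 0]
    - [[0, 0, 0], 0]
    - [[0, 0, 0.005], 0]
    - [[0, 0, 0.005], 0]
    - [[0, 0, 0], 0]
  grip: 0.065

```text
time: 8.6
eef_pos: [0.4703, -0.0312, 0.018]
ee_rot: [[-0.999, 0.048, -0.002], [0.048, 0.999, -0.0], [0.002, -0.0, -1.0]]
ft_force: [-0.8, 0.3, 0.2]
finger_gap: 0.696
finger_force: 0.0
```

Run:
```python
from h import *
s=ctrl.get_state();print(s["eef_pos"],s["ft_force"],s["finger_gap"])
f=cam("side")["frame"][220:360,250:420]
w=cam("wrist")["frame"][100:480,130:560]
cv2.imwrite("pics/sg2.png",np.hstack([cv2.resize(f,None,fx=2.5,fy=2.5,interpolation=cv2.INTER_CUBIC),cv2.resize(w,(370,350))]))
```

```text
[ 0.47033991 -0.03121738  0.01797264] [-0.824977    0.26413577  0.1538199 ] 0.6961126542120296
```

View pics/sg2.png

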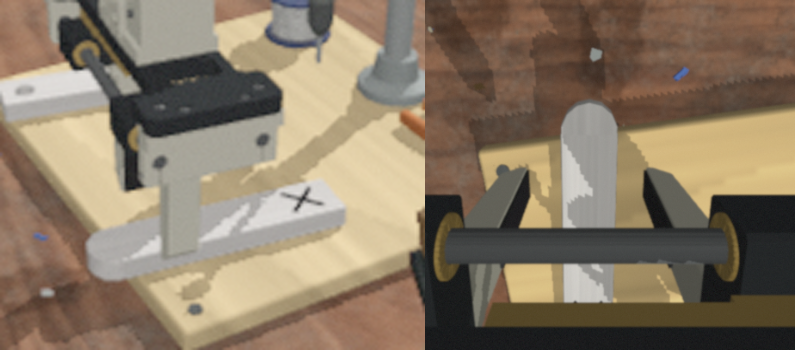

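The finger's lower edge is at about side pixel (322,322). That puts the tip near z≈0.045, well above the base even though the reported TCP is at 0.018. I'll use the bar's apparent width in the wrist image to check the true camera height.

Run:
```python
from h import *
np.set_printoptions(precision=4,suppress=True)
c=cam("wrist");K=np.array(c["K"]);print(K[0,0],K[0,2],c["origin"])
# w1 picture: camera z .4051, bar cross row 124, width px ~34 edges; length rows 100..257
T=np.array(c["T_tool_cam"]);R=np.array([[.999,-.046,0],[-.046,-.999,0],[0,0,-1]]);
for dz in(0,.015,.03,.045):
    d=dict(K=K,orientation=R@T[:3,:3],origin=R@T[:3,3]+np.array([.4718,-.0271,.2165+dz]))
    a=onz(d,(320,100),.029);b=onz(d,(319.5,257.5),.029);e=onz(d,(302.6,170),.029);g=onz(d,(337,170),.029)
    print(dz,"len",np.linalg.norm(a-b),"wid",np.linalg.norm(e-g),"cross",onz(d,(320.5,124),.029),"tip",onz(d,(191.5,41),.054))
s=cam("side")
for y in(-.064,-.0715,-.081): 
    o,q=ray(s,(322,322));print(o+q*(y-o[1])/q[1])
```

```text
362.87440688602345 317.1376452221868 [ 0.4003 -0.0289  0.2073]
0 len 0.15946499096492012 wid 0.03497335852536687 cross [ 0.5648 -0.033   0.029 ] tip [0.6372 0.0764 0.054 ]
0.015 len 0.16582302776085586 wid 0.03636778308862824 cross [ 0.5657 -0.0332  0.029 ] tip [0.6412 0.0809 0.054 ]
0.03 len 0.17218106455679175 wid 0.0377622076518896 cross [ 0.5666 -0.0333  0.029 ] tip [0.6453 0.0854 0.054 ]
0.045 len 0.17853910135272746 wid 0.03915663221515096 cross [ 0.5675 -0.0335  0.029 ] tip [0.6493 0.0899 0.054 ]
[ 0.4712 -0.064   0.0346]
[ 0.468  -0.0715  0.0409]
[ 0.4639 -0.081   0.0489]
```

The pose is right: the bar's length and width match at dz=0. The tips are simply about 20 mm higher than stated, at roughly z=0.036 now. I'll lower 13 mm in small rows, then close.

Emit:
arm_command:
  motion:
    - [[0, 0, 0.005], 0]
    - [[0, 0, 0.004], 0]
    - [[0, 0, 0.004], 0]
    - [[0, 0, 0], 0]

```text
time: 9.2
eef_pos: [0.4705, -0.0311, 0.0052]
ee_rot: [[-0.999, 0.048, -0.001], [0.048, 0.999, 0.0], [0.001, -0.0, -1.0]]
ft_force: [0.0, -0.1, -0.6]
finger_gap: 0.696
finger_force: 0.0
```

Run:
```python
from h import *
s=ctrl.get_state();print(s["eef_pos"],s["ft_force"],s["finger_gap"])
f=cam("side")["frame"][270:350,270:400]
cv2.imwrite("pics/sg3.png",cv2.resize(f,None,fx=6,fy=6,interpolation=cv2.INTER_CUBIC))
```

```text
[ 0.47049388 -0.03112692  0.00515094] [ 0.03902998 -0.05158511 -0.61991906] 0.6957820642236755
```

View pics/sg3.png

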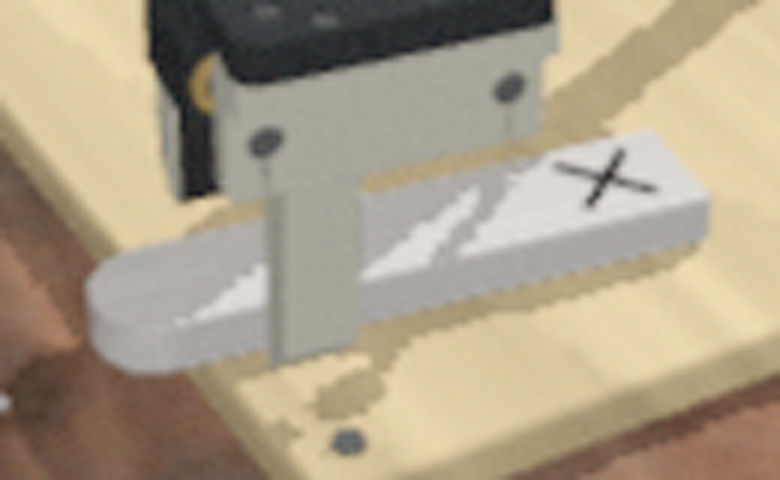

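The near fingertip now reaches below the bar's top edge, with its lower edge at side pixel (323,329), so z≈0.024. I'll go 3 mm lower and close.

Emit:
arm_command:
  motion:
    - [[0, 0, 0.003], 0]
    - [[0, 0, 0], 0]

```text
time: 9.45
eef_pos: [0.4708, -0.0311, 0.0025]
ee_rot: [[-0.999, 0.048, -0.0], [0.048, 0.999, 0.0], [0.0, 0.0, -1.0]]
ft_force: [-0.3, 0.1, -0.3]
finger_gap: 0.695
finger_force: 0.0
```

Emit:
arm_command:
  motion:
    - [[0, 0, 0], 0]
    - [[0, 0, 0], 0]
    - [[0, 0, 0], 0]
    - [[0, 0, 0], 0]
    - [[0, 0, 0], 0]
    - [[0, 0, 0], 0]
  grip: 0.025

```text
time: 10.05
eef_pos: [0.471, -0.0309, 0.0028]
ee_rot: [[-0.999, 0.048, 0.0], [0.048, 0.999, 0.0], [-0.0, 0.0, -1.0]]
ft_force: [-0.2, -0.6, -0.2]
finger_gap: 0.356
finger_force: 30.0
```

```bash
python3 side.py g2
```

```text
10.05 [ 0.471  -0.0309  0.0028] -2.745061089141717 [-0.1552 -0.6119 -0.2429] 0.3562318273888918
side cross_mark 0.95 [374.2 294.8] [ 0.5754 -0.0287  0.029 ]
side drill 0.76 [376.8 244.6] [0.6366 0.0727 0.054 ]
side work_bar 0.43 [278.  257.8] [0.4849 0.1665 0.015 ]
need world [0.0611 0.1014 0.025 ] tool [-0.0562  0.1042 -0.025 ]
top cross_mark 0.88 [429.2 250.2] [ 0.5693 -0.0379  0.029 ]
top drill 0.89 [362.5 211.1] [0.6339 0.074  0.054 ]
top work_bar 0.93 [428.7 287.5] [ 0.5075 -0.0363  0.015 ]
need world [0.0646 0.1119 0.025 ] tool [-0.0592  0.1149 -0.0249]
```

Gripped: 30 N at 33 mm opening. The cross needs about (-0.065, +0.113) along the tool's x and y. I'll slide most of that, then look.

Emit:
arm_command:
  motion:
    - [[-0.003, 0.005, 0], 0]
    - [[-0.006, 0.01, 0], 0]
    - [[-0.006, 0.01, 0], 0]
    - [[-0.006, 0.01, 0], 0]
    - [[-0.006, 0.01, 0], 0]
    - [[-0.006, 0.01, 0], 0]
    - [[-0.006, 0.01, 0], 0]
    - [[-0.006, 0.01, 0], 0]
    - [[-0.006, 0.01, 0], 0]
    - [[-0.006, 0.01, 0], 0]
    - [[-0.003, 0.009, 0], 0]
    - [[0, 0, 0], 0]

```text
time: 11.65
eef_pos: [0.537, 0.0729, 0.0029]
ee_rot: [[-0.999, 0.046, 0.002], [0.046, 0.999, 0.004], [-0.002, 0.004, -1.0]]
ft_force: [0.4, 1.0, 0.6]
finger_gap: 0.356
finger_force: 30.0
```

```bash
python3 side.py m1
python3 - <<'E'
import cv2
f=cv2.imread("pics/side_m1.png")[220:300,320:430]
cv2.imwrite("pics/sm1.png",cv2.resize(f,None,fx=7,fy=7,interpolation=cv2.INTER_CUBIC))
E
```

```text
11.65 [0.537  0.0729 0.0029] -2.6270646139108003 [0.3532 0.9544 0.5712] 0.3564955764879856
side cross_mark 0.89 [379.9 256.9] [0.6427 0.0703 0.029 ]
side drill 0.89 [376.6 242.5] [0.6401 0.0796 0.054 ]
side work_bar 0.69 [345.3 275.5] [0.5697 0.0604 0.015 ]
need world [-0.0026  0.0093  0.025 ] tool [ 0.003   0.0093 -0.025 ]
top cross_mark 0.69 [368.2 216.2] [0.6305 0.0628 0.029 ]
top drill 0.88 [362.2 209.7] [0.6363 0.0744 0.054 ]
need world [0.0058 0.0116 0.025 ] tool [-0.0054  0.012  -0.0249]
```

View pics/sm1.png

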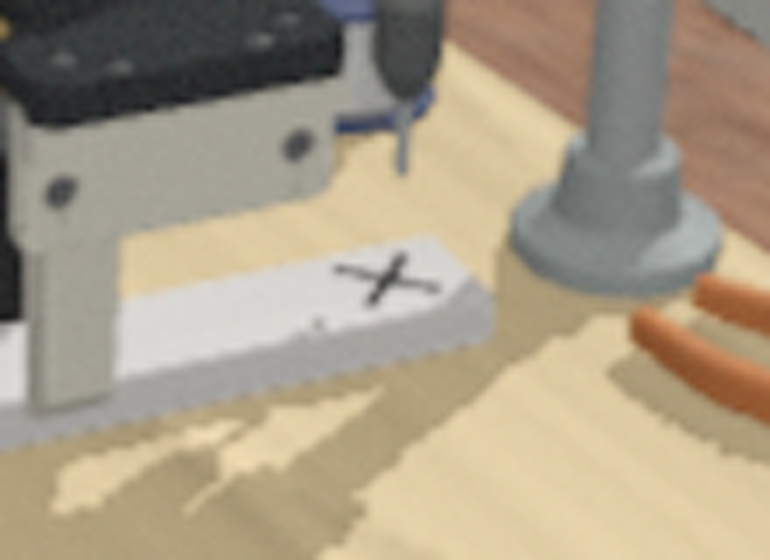

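The side crop shows the cross at (388,279), i.e. side pixel (375.0,259.4), and the bit point at (401,172), i.e. (376.9,244.1). The bar is flat.

Run:
```python
from h import *
np.set_printoptions(precision=4,suppress=True)
c=cam("side");R=np.array(ctrl.get_state()["ee_rot"]);p=np.array(ctrl.get_state()["eef_pos"])
a=onz(c,(375.0,259.4),.029);b=onz(c,(376.9,244.1),.054);print("side",a,b,R.T@(b-a))
# same hand reading in the first side/wrist pictures
def cc(f,pt,r=9):
    x,y=map(int,pt);return x,y
cr=p-R[:,0]*.096;print("kin cross",cr)
# sub-pixel cross in top image
t=cam("top")
for dy in (-.003,0,.003):print(proj(t,[.6373,.0742+dy,.029]),proj(t,[*b[:2],.029]))
f=t["frame"][195:235,345:385];f=cv2.resize(f,None,fx=7,fy=7,interpolation=cv2.INTER_CUBIC)
g=c["frame"][225:275,355:405];g=cv2.resize(g,None,fx=7,fy=7,interpolation=cv2.INTER_CUBIC)
cv2.imwrite("pics/t2.png",np.hstack([f,cv2.resize(g,(280,280))]))
```

```text
side [0.6305 0.0662 0.029 ] [0.6376 0.0742 0.054 ] [-0.0067  0.0083 -0.025 ]
kin cross [0.6319 0.0655 0.0029]
[363.1632 212.4276] [361.4159 212.2816]
[361.4122 212.4688] [361.4159 212.2816]
[359.6614 212.5099] [361.4159 212.2816]
```

Emit:
arm_command:
  motion:
    - [[-0.002, 0.003, 0], 0]
    - [[-0.002, 0.003, 0], 0]
    - [[-0.002, 0.0025, 0], 0]
    - [[0, 0, 0], 0]
    - [[0, 0, 0], 0]

```text
time: 12.65
eef_pos: [0.5402, 0.0748, 0.0029]
ee_rot: [[-0.999, 0.05, -0.004], [0.05, 0.999, -0.007], [0.004, -0.007, -1.0]]
ft_force: [-3.8, -2.8, 7.7]
finger_gap: 0.356
finger_force: 30.0
```

```bash
python3 side.py m2
python3 - <<'E'
import cv2,numpy as np
f=cv2.imread("pics/side_m2.png")[225:275,350:400]
g=cv2.imread("pics/top_m2.png")[190:240,335:385]
r=lambda a:cv2.resize(a,(400,400),interpolation=cv2.INTER_CUBIC)
cv2.imwrite("pics/sm2.png",np.hstack([r(f),r(g)]))
E
```

```text
12.65 [0.5402 0.0748 0.0029] -2.8788287304554623 [-3.8021 -2.7644  7.7434] 0.3563010375786834
side drill 0.67 [378.1 243.3] [0.641  0.0759 0.054 ]
side work_bar 0.58 [345.2 276.6] [0.568  0.0573 0.015 ]
top drill 0.61 [362.2 209.2] [0.6372 0.0744 0.054 ]
```

View pics/sm2.png

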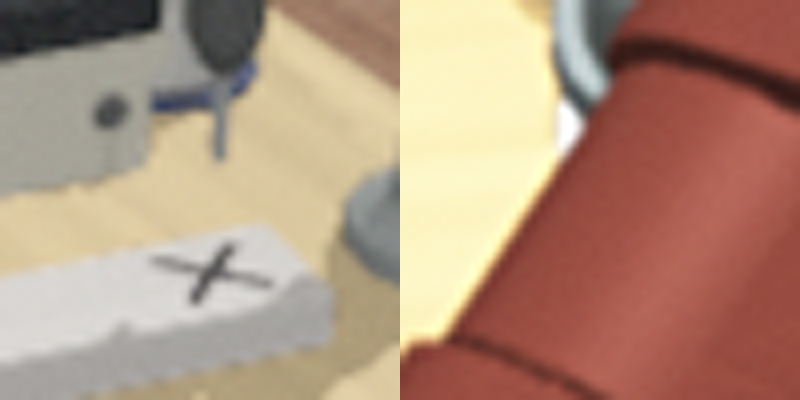

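The side crop shows the cross at about (377,259) and the tip at (377.5,245). The move fell short and the force rose, so I'll check the joints before doing anything else.

Run:
```python
from h import *
np.set_printoptions(precision=3,suppress=True)
s=ctrl.get_state()
for k in("joints","qvel","effort","eef_pos","ft_force","torque"):print(k,np.array(s[k]))
print(np.array(s["ee_rot"]))
# side view: pixels of drill motor compare with first picture
a=cv2.imread("pics/side1.png");b=cv2.imread("pics/side_m1.png");c=cv2.imread("pics/side_m2.png")
print("col diff m1-m2 on column/foot", np.abs(b[150:262,408:425].astype(int)-c[150:262,408:425]).mean())
cs=cam("side")
x=lambda u,v:(350+(u+.5)/8-.5,225+(v+.5)/8-.5)
A=onz(cs,x(213,272),.029);B=onz(cs,x(219,158),.054);print(A,B,B-A)
cv2.imwrite("pics/full.png",np.hstack([c[60:340,250:450],cv2.imread("pics/top_m1.png")[100:380,250:450],cv2.imread("pics/top_m2.png")[100:380,250:450]]))
```

```text
joints [ 0.28   0.849 -0.758  1.891  0.848  0.767  0.554]
qvel [ 0.002 -0.001  0.     0.    -0.002 -0.    -0.   ]
effort [ -1.428 -39.028  -8.832  -9.206   0.267  -1.243   0.048]
eef_pos [0.54  0.075 0.003]
ft_force [-3.072 -2.898  7.411]
torque [-0.543  0.619 -0.063]
[[-0.999  0.05  -0.004]
 [ 0.05   0.999 -0.006]
 [ 0.004 -0.007 -1.   ]]
col diff m1-m2 on column/foot 1.573704481792717
[0.634 0.068 0.029] [0.637 0.073 0.054] [0.003 0.006 0.025]
```

View pics/full.png

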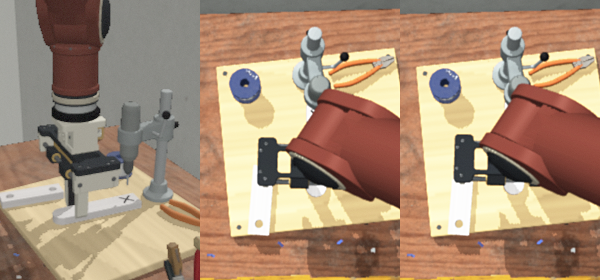

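The last picture shows clear gaps between the arm, gripper and drill in the side view, and the done bar looks untouched. I'll locate the arm's outline numerically by differencing pictures, and also check for any change in the done bar and the items on the right.

Run:
```python
from h import *
np.set_printoptions(precision=3,suppress=True)
I=lambda n:cv2.imread(f"pics/{n}.png").astype(int)
for v in("top","side"):
    for m in("m1","m2"):
        d=(np.abs(I(v+"_"+m)-I(v+"1")).max(2)>40).astype(np.uint8)
        d=cv2.morphologyEx(d,cv2.MORPH_OPEN,np.ones((3,3)))
        print(v,m);k=d.reshape(24,20,32,20).mean((1,3))
        print("\n".join("".join("#" if q>.5 else "+" if q>.15 else "." for q in r) for r in k))
for n in("done_bar","drill_stand"):
    pass
t=cam("top");print(viewer.look_for("top","done_bar")[:1],viewer.place_of("top","done_bar")[:1])
s=cam("side");print(viewer.look_for("side","done_bar")[:1],viewer.place_of("side","done_bar")[:1])
```

```text
top m1
................................
................................
................................
................................
................................
................................
................................
................................
................................
..................+++...........
..................####..........
.................+#####.........
...............########..+#+....
...............########+.+#####+
...............+++######+####+##
....................+###########
.....................#..+###+###
..........................+#####
............................++##
..............................+#
................................
................................
................................
................................
top m2
................................
................................
................................
................................
................................
................................
................................
................................
..............................
[... 1599 characters left out ...]
...
..............++#+..............
..............+###..............
...............+##+.............
...............+#...............
...............+###.............
...............+................
..............+++##+............
..............++................
................................
................................
................................
................................
...+............................
...+............................
...+............................
[{'extent': [295.1, 279.0, 322.4, 334.7], 'score': 0.87}] [{'point': [310.7, 299.1], 'score': 0.68}]
[{'extent': [248.1, 246.0, 315.5, 268.7], 'score': 0.75}] [{'point': [281.2, 262.3], 'score': 0.62}]
```

Emit:
arm_command:
  motion:
    - [[0.003, -0.005, 0], 0]
    - [[0, 0, 0], 0]

```text
time: 13.6
eef_pos: [0.5387, 0.0721, 0.0029]
ee_rot: [[-0.999, 0.049, -0.0], [0.049, 0.999, -0.001], [0.0, -0.001, -1.0]]
ft_force: [-0.4, -0.7, 3.5]
finger_gap: 0.358
finger_force: 30.0
```

Run:
```python
from h import *
np.set_printoptions(precision=3,suppress=True)
s=ctrl.get_state()
for k in("joints","effort","eef_pos","ft_force","torque"):print(k,np.array(s[k]))
```

```text
joints [ 0.289  0.846 -0.759  1.9    0.852  0.756  0.556]
effort [ -0.058 -40.633  -8.223  -8.104  -0.025  -0.194  -0.069]
eef_pos [0.539 0.072 0.003]
ft_force [-0.367 -0.739  3.505]
torque [-0.045  0.017  0.122]
```

Emit:
arm_command:
  motion:
    - [[-0.001, 0.002, -0.0005], 0]
    - [[-0.001, 0.002, 0], 0]
    - [[-0.001, 0.002, 0], 0]
    - [[0, 0.002, 0], 0]
    - [[0, 0, 0], 0]

```text
time: 14.1
eef_pos: [0.5426, 0.0823, 0.003]
ee_rot: [[-0.999, 0.047, 0.0], [0.047, 0.999, 0.002], [-0.0, 0.002, -1.0]]
ft_force: [0.1, 0.5, -1.7]
finger_gap: 0.358
finger_force: 30.0
```

Run:
```python
from h import *
np.set_printoptions(precision=4,suppress=True)
s=ctrl.get_state()
for k in("joints","effort","eef_pos","ft_force","torque"):print(k,np.array(s[k]))
```

```text
joints [ 0.2729  0.8512 -0.7607  1.8863  0.8468  0.7621  0.551 ]
effort [  0.0267 -43.1003  -9.0057  -8.5807  -0.0754   0.0722  -0.0085]
eef_pos [0.5426 0.0823 0.003 ]
ft_force [ 0.1185  0.4666 -1.6521]
torque [ 0.1191 -0.2877  0.0487]
```

```bash
cat > cr.py <<'E'
from h import *
np.set_printoptions(precision=4,suppress=True)
def cross(f,g):
    x,y=map(int,np.round(g));w=f[y-8:y+9,x-11:x+12]; gr=cv2.cvtColor(w,cv2.COLOR_BGR2GRAY).astype(float)
    m=np.clip(130-gr,0,None)
    n,l,st,ce=cv2.connectedComponentsWithStats((m>0).astype(np.uint8),connectivity=8)
    i=max(range(1,n),key=lambda i:st[i,4]);m=m*(l==i);Y,X=np.mgrid[:m.shape[0],:m.shape[1]]
    return np.array([x-11+(m*X).sum()/m.sum(),y-8+(m*Y).sum()/m.sum()]),st[i]
E
python3 - <<'E'
from cr import *
c=cam("side");s=ctrl.get_state();R=np.array(s["ee_rot"]);p=np.array(s["eef_pos"])
print(cross(cv2.imread("pics/side_m1.png"),(375,259.4)),cross(cv2.imread("pics/side_m2.png"),(376.6,259)))
tip=onz(c,(376.9,244.2),.054)
k=p-R[:,0]*.096;g=proj(c,[k[0],k[1]-.001,.029])
q,st=cross(c["frame"],g);a=onz(c,q,.029);print(g,q,st,a,tip,"need tool",R.T@(tip-a),"kin need",R.T@(np.array([.6373,.0742,0])-k))
r=viewer.place_of("side","cross_mark")[:1];print(r)
f=c["frame"];x,y=map(int,q);print(cv2.cvtColor(f[y-7:y+8,x-11:x+12],cv2.COLOR_BGR2GRAY))
E
```

```text
(array([374.8171, 259.5884]), array([ 9,  6,  5,  6, 11], dtype=int32)) (array([375.9896, 258.7014]), array([ 8,  5,  5,  7, 11], dtype=int32))
[376.004  255.8016] [375.0118 256.5787] [8 6 5 6 8] [0.6355 0.0749 0.029 ] [0.6374 0.0739 0.054 ] need tool [-0.002  -0.0009 -0.025 ] kin need [ 0.001  -0.0034  0.003 ]
[{'point': [376.1, 255.9], 'score': 0.61}]
[[200 200 200 201 202 204 204 204 203 203 204 204 202 203 202 202 199 199
  201 201 201 202 200]
 [204 201 199 199 199 201 203 203 204 204 203 203 204 204 204 203 204 202
  200 200 201 202 202]
 [205 205 202 199 199 200 201 204 204 203 205 206 208 208 208 210 210 208
  205 201 200 201 201]
 [206 205 205 203 200 196 199 206 208 209 210 210 209 210 210 210 210 209
  208 206 202 198 202]
 [205 206 206 212 211 207 207 210 209 210 211 210 189 158 187 211 211 212
  210 210 207 202 200]
 [212 210 211 213 204 203 212 211 212 211 210 197 144 125 187 210 210 211
  211 210 210 207 202]
 [212 213 212 197 160 145 157 161 176 193 193 163  89 167 206 212 211 210
  211 211 213 210 207]
 [214 213 212 204 193 188 175 159 151 138 135 100  75 160 193 203 211 212
  210 211 212 212 212]
 [214 211 212 212 211 214 208 203 198 169 102  91 142 152 139 146 159 160
  180 205 214 214 213]
 [215 213 213 212 212 213 213 213 204 164  93 160 202 201 192 192 180 163
  175 200 214 216 213]
 [214 213 212 212 214 213 214 214 188 111 156 203 215 216 216 213 210 204
  205 210 215 216 204]
 [214 214 214 216 215 216 215 216 198 162 192 215 214 215 215 216 217 213
  203 194 192 189 179]
 [217 217 216 217 217 216 216 214 210 204 209 217 214 208 199 192 191 186
  177 171 168 165 165]
 [217 216 215 216 216 214 216 216 212 202 195 192 188 183 175 168 165 167
  166 163 164 164 162]
 [214 216 217 215 206 195 192 190 186 177 171 166 166 164 165 163 161 164
  162 163 160 160 161]]
```

Run:
```python
from cr import *
c=cam("side")
f=cv2.imread("pics/side_g2.png");
g=cv2.cvtColor(cv2.imread("pics/side_g2.png"),cv2.COLOR_BGR2GRAY)
print(g[290:307,360:386])
for n in("side1","side_m1"):print(cv2.cvtColor(cv2.imread(f"pics/{n}.png"),cv2.COLOR_BGR2GRAY)[236:250,370:385])
for q in((375.35,256.5),(375,256.5),(375.35,256)):print(onz(c,q,.029))
for q in((376.9,244.2),(377.4,244.2),(376.9,245)):print(onz(c,q,.054))
```

```text
[[166 166 162 163 164 165 165 165 164 167 185 197 208 213 215 213 213 213
  211 211 211 211 211 212 211 209]
 [165 165 163 161 160 164 165 166 163 165 176 187 201 213 213 213 213 216
  215 213 212 211 211 211 210 210]
 [165 167 166 164 160 159 165 165 167 166 163 173 200 217 217 216 214 217
  214 214 213 211 211 212 211 211]
 [166 168 166 165 162 162 162 174 184 196 206 206 210 215 216 214 212 214
  214 213 212 211 211 212 211 212]
 [162 168 164 175 187 197 207 205 208 211 216 215 198 186 205 215 212 214
  213 215 214 214 212 212 212 212]
 [170 189 203 206 209 213 216 215 215 214 214 207 166 114 185 214 215 215
  215 215 215 213 214 212 212 212]
 [191 210 216 215 215 215 214 215 214 214 215 191 114 126 192 215 214 214
  214 214 216 216 214 214 211 213]
 [209 207 181 161 164 182 197 207 216 217 207 162  78 169 210 215 215 216
  216 216 216 215 215 214 214 214]
 [215 213 189 146 116 119 129 143 163 174 160 102 128 195 216 216 216 216
  215 214 216 215 214 214 215 215]
 [217 215 212 202 197 191 177 158 139  97  81  46 110 162 191 209 216 216
  215 215 215 216 216 217 217 217]
 [217 216 
[... 1957 characters left out ...]
 194 200 201 202 194 165 129 168 194 195 196 194 194 195]
 [199 199 200 200 200 190 158 131 173 200 198 199 196 193 195]
 [202 201 198 198 201 191 157 128 172 199 202 199 197 197 195]
 [204 204 201 200 199 198 172 136 178 200 201 200 199 197 196]
 [206 204 204 201 200 198 188 180 193 201 200 202 200 201 198]
 [204 205 204 204 201 200 198 197 200 202 199 202 201 202 201]
 [203 206 204 204 203 202 201 198 200 200 200 201 200 200 202]
 [205 204 203 203 205 203 205 202 200 199 201 200 201 200 202]
 [204 204 203 205 203 203 203 204 201 200 200 198 199 201 201]]
[0.6361 0.0749 0.029 ]
[0.6356 0.0751 0.029 ]
[0.637  0.0764 0.029 ]
[0.6374 0.0739 0.054 ]
[0.6382 0.0735 0.054 ]
[0.636  0.0713 0.054 ]
```

The cross is about 3 mm too far in +y by the combined estimates. I'll move back 3 mm.

Emit:
arm_command:
  motion:
    - [[0, -0.0015, 0], 0]
    - [[0, -0.0015, 0], 0]
    - [[0, 0, 0], 0]
    - [[0, 0, 0], 0]

```text
time: 14.65
eef_pos: [0.5422, 0.0778, 0.0033]
ee_rot: [[-0.999, 0.049, -0.0], [0.049, 0.999, -0.0], [0.0, -0.0, -1.0]]
ft_force: [0.2, -0.7, -0.8]
finger_gap: 0.358
finger_force: 30.0
```

Run:
```python
from cr import *
c=cam("side");s=ctrl.get_state();print(s["time"],s["eef_pos"],s["ft_force"])
print(cv2.cvtColor(c["frame"],cv2.COLOR_BGR2GRAY)[248:266,362:390])
```

```text
14.7 [0.5422 0.0778 0.0033] [-0.3265 -0.679  -1.2913]
[[191 195 199 200 202 203 204 204 203 204 204 204 205 204 203 201 199 198
  200 200 201 202 201 201 201 200 199 197]
 [205 203 201 199 199 200 202 204 204 205 203 202 203 205 204 202 201 201
  199 200 201 202 201 201 201 201 201 198]
 [206 206 204 201 199 200 200 204 202 204 205 204 204 205 203 204 204 203
  201 200 201 200 202 201 200 202 201 200]
 [205 206 205 205 202 200 200 201 200 202 203 204 204 204 204 202 203 203
  203 203 203 201 200 199 201 201 200 202]
 [204 206 207 207 206 203 202 199 200 202 202 203 205 203 205 207 206 210
  213 209 207 206 201 200 201 201 201 199]
 [202 203 205 206 205 207 203 201 200 201 205 205 206 209 210 209 210 212
  212 211 211 208 207 201 200 199 201 202]
 [200 202 203 205 203 205 208 208 208 208 212 210 210 210 211 190 159 177
  202 211 211 211 210 206 202 200 200 200]
 [198 203 207 210 210 211 212 212 211 212 212 210 211 212 197 142 104 176
  207 210 211 210 211 211 208 203 199 199]
 [209 211 211 211 212 211 197 164 156 161 169 185 202 203 163  90 157 204
  211 212 212 212 213 212 209 208 20
[... 360 characters left out ...]
214 213 214 214 215 213 214 214 213 213 212 187 110 129 194 215 216 215
  210 205 200 195 204 202 179 169 172 173]
 [214 214 214 212 214 213 214 215 215 216 215 187 128 177 211 214 215 214
  214 215 218 214 205 185 170 167 169 169]
 [214 213 216 216 216 215 216 217 215 215 217 207 197 206 214 217 215 208
  200 191 193 187 178 169 166 163 165 165]
 [216 217 216 217 216 215 216 214 215 216 217 217 213 203 194 191 190 183
  176 168 166 164 164 164 164 163 163 161]
 [217 216 216 215 215 216 218 214 206 197 191 190 185 179 170 169 166 166
  164 164 164 164 162 161 162 162 162 163]
 [215 216 208 191 193 193 191 187 179 173 170 167 166 166 163 163 163 163
  163 163 163 162 163 163 162 162 163 162]]
```

Estimates agree to about 1 mm, so I'll release, pull back along the bar and rise.

Emit:
arm_command:
  motion:
    - [[0, 0, 0], 0]
    - [[0, 0, 0], 0]
    - [[0, 0, 0], 0]
    - [[0, 0, 0], 0]
  grip: 0.05

```text
time: 15.1
eef_pos: [0.5424, 0.0782, 0.0034]
ee_rot: [[-0.999, 0.048, 0.0], [0.048, 0.999, 0.0], [-0.0, 0.0, -1.0]]
ft_force: [0.2, 0.7, 0.1]
finger_gap: 0.536
finger_force: 0.0
```

Emit:
arm_command:
  motion:
    - [[0.005, 0, -0.01], 0]
    - [[0.005, 0, -0.02], 0]
    - [[0.01, 0, -0.03], 0]
    - [[0.02, 0, -0.03], 0]
    - [[0.02, 0, -0.03], 0]
    - [[0.02, 0, -0.03], 0]
    - [[0, 0, -0.04], 0]
    - [[0, 0, -0.04], 0]
    - [[0, 0, 0], 0]

```text
time: 16.0
eef_pos: [0.4646, 0.0843, 0.2386]
ee_rot: [[-0.999, 0.047, 0.011], [0.047, 0.999, 0.002], [-0.01, 0.002, -1.0]]
ft_force: [0.6, 0.3, 0.9]
finger_gap: 0.538
finger_force: 0.0
```

```bash
python3 side.py end
python3 - <<'E'
from cr import *
g=cv2.cvtColor(cv2.imread("pics/side_end.png"),cv2.COLOR_BGR2GRAY);print(g[250:264,364:388])
t=cv2.imread("pics/top_end.png");print(cv2.cvtColor(t,cv2.COLOR_BGR2GRAY)[204:228:1,350:376])
c=cam("top");print(proj(c,[.637,.074,.029]))
E
```

```text
16.0 [0.4646 0.0843 0.2386] -2.7174681964565672 [0.5662 0.2784 0.9084] 0.5379945361232744
side cross_mark 0.79 [378.7 255.1] [0.644  0.0768 0.029 ]
side drill 0.68 [378.5 244.6] [0.6392 0.0714 0.054 ]
side work_bar 0.55 [345.4 274.7] [0.571  0.0627 0.015 ]
need world [-0.0048 -0.0053  0.025 ] tool [ 0.0043 -0.0055 -0.0251]
top cross_mark 0.83 [365.4 212.7] [0.6367 0.0674 0.029 ]
top drill 0.74 [361.5 212.5] [0.6316 0.0758 0.054 ]
top work_bar 0.56 [361.  246.3] [0.5808 0.0759 0.015 ]
need world [-0.0052  0.0084  0.025 ] tool [ 0.0053  0.0082 -0.025 ]
[[198 196 192 193 193 195 196 197 197 197 198 197 197 196 197 195 195 193
  192 193 195 195 194 193]
 [198 197 195 194 193 195 195 196 197 198 197 199 197 197 198 197 196 196
  196 195 195 194 195 194]
 [199 201 200 196 194 193 194 195 196 196 197 198 198 199 200 205 206 202
  203 198 194 193 194 193]
 [198 199 200 200 199 196 194 191 195 200 202 202 203 204 204 205 206 205
  204 203 198 195 192 194]
 [196 199 197 196 201 202 202 200 201 204 203 202 205 185 153 172 196 204
  204 205 203 200 196 193]
 [203 204 203 202 205 205 205 204 205 
[... 2808 characters left out ...]
 253 253 217 200 209 207]
 [244 241 237 251 251 251 251 251 251 251 251 251 251 251 251 251 252 252
  252 252 253 253 216 201 206 206]
 [244 241 238 251 252 251 251 251 252 251 251 251 251 251 251 251 252 252
  252 252 253 253 215 199 206 204]
 [244 241 239 251 252 251 251 252 252 251 251 251 251 251 251 251 252 252
  252 252 253 253 214 197 203 202]
 [243 240 238 251 252 251 251 252 252 251 251 251 251 251 251 251 252 252
  252 252 253 254 214 194 202 202]
 [242 239 239 251 252 251 251 252 252 251 251 251 252 251 251 251 252 252
  252 252 253 253 212 192 200 198]
 [241 239 238 251 252 251 251 251 252 252 251 251 252 251 251 251 252 252
  252 252 253 253 212 191 198 198]]
[361.5348 212.6368]
```

```bash
python3 -c "
from cell import ctrl
print(ctrl.hand_in())"
```

```text
the job is handed in; nothing more can be done
None
```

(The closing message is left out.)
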